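# Chock an organ pipe in its V-cradle

### The arm

A 6-joint arm with a two-finger parallel gripper is mounted at the origin on the work surface. World frame = base frame: x ahead of the robot, y to its left, z up, the work surface at z = 0. Lengths are in mm, angles in rad, forces in N, time in s.
With the tool pointing down it reaches from about 350 to 775 mm from the base axis. Payload 5.5 kg.
Tool frame: the origin (TCP) lies on the centre line of the jaws, within the pads' length; the fingertips stand nose_length ahead of it and the grasp point (between the pads) lies 2 mm behind it (nose_length is the distance from the TCP to the fingertips, in mm); z points along the fingers, y is the direction in which the jaws open and shut (so a half turn about z gives the same grasp; the last joint's range is limited). The gripper opens to 85 mm and grips with 20 to 120 N. Pads are 22 mm wide; open, the fingers measure 114 mm over their backs; the gripper's body (76 mm by 85 mm) begins 54 mm behind the grasp point. The pads swing forward as they close: fully open they stand 13 mm farther back than shut.
Start: joints at [-1.289, 0.313, 0.046, 1.304, 0, 1.431], TCP at [235.407, -524.646, 248.323] pointing down, gripper open.
Joint ranges: [-2.76, 2.76], [-0.86, 1.69], [-1.03, 1.26], [-2.2, 2.34], [-1.47, 1.5], [-3.14, 3.14]. Speed limits (rad/s): [2.57, 2.57, 3.14, 3.14, 3.14, 3.14].

### API

Orientations are given as a unit quaternion [x, y, z, w].
In Python, from plant import * gives the robot as it stands. The module is installed in compiled form; this text tells all that it offers.
- The arm moves only by the tool apply_moves, never from a script. Its argument "deltas" is a list of rows, each a list of 3 entries, a list of its own where there are three numbers: the finger opening in cm, from 0 to 8.54, then the shift along the tool's x, y, z in cm, then the turn about the tool's z in rad. A call has exactly 5 rows; each row is the pose to reach, as a shift and turn from the pose commanded when the call began, along the tool's axes at that moment; what a row does not reach only later rows make up. A row lasts 1/12 s, in which the tool goes at most 41.7 mm and 7.16 degrees, less where a joint would pass 70% of its speed; a pose out of reach is approached as far as the arm can. A call with a gripper value outside its range is refused whole. The fingers move at their own pace and stop on an object; "squeeze" is the grip in N (left out, the last holds). Time passes only in rows, so rows that repeat a pose let the fingers close, or fill a call up. It gives the time, the measured TCP pose, the force and the opening at its end, in the units of the state.
- get_state(): the state, without advancing time (a new reading comes with each control period).
- grab_frame(name): name is "scene" or "top" or "wrist"; returns the picture (420x560x3 uint8, red, green, blue); there is no depth.
- camera_params(name): a dict with "fov_y" (degrees; the focal length in pixels is half the picture's height over the tangent of half this angle, whatever the lens; pixels are square), "cx", "cy" (the principal point, pixels), "rvec" (rotation vector, rad) and "tvec" (3), from world to camera coordinates, as OpenCV has them; the wrist camera has in their place "mount" (4x4, takes a point from camera to tool coordinates, whose origin is the TCP and whose axes are the flange's). Camera axes: x right, y down, z forward; pixel columns grow to the right and rows downward; lengths in mm; the calibration is good to about 2 mm. A picture is of the moment at which its call begins: read the wrist's pose just before it. camera_params takes no time and is no camera call.
- hand_in(): hands the job in, once; it reports no verdict.
The state is a dict: "clock": time; "q": joint angles; "dq": joint speeds; "joint_torque": joint torques, N m; "eef_pos": TCP position; "orientation": TCP orientation; "wrist_force": force on the tool from outside, world axes, zero at the start; "ft_torque": the same for the moment, N m; "grip_width": finger opening in mm.
Only numpy, scipy, OpenCV 4.12 (cv2) and the standard library are available. Lean on these libraries where they do the work, as an engineer would, in place of code of your own. Each camera call takes 0.05 s, during which the arm holds its last target. There are 200 camera calls.

### The job

Lay the longer of the two metal organ pipes in the V of the wooden cradle, about centred, lowering it rather than dropping it, and let go. Then chock it against rolling: set the longer of the two wooden chocks down flat and upright, about centred, on the cradle's level ledges, in the gap between the pipe and the horns, and let go.

Things in the scene. Friction and masses are not known exactly. Their poses are not given: they have to be found in the camera images.
- cradle: Fixed wooden cradle 140x170: 2 notched blocks, centres y=+-50, 24 thick, open between down to 10 mm board. Origin: bench level under the V's bottom line, midway; y along V, z up. 45 deg V, bottom z=22; tall flank at +x (to z=56); low one at -x ends in level ledges, z=36, x=-14 to -54, then horns to z=60, leaning out. Pipe axis seats at x=0, z=45; chock's middle at x=-35 (gap 38 wide). All mm.
- pipe_center (a point): Centre of the longer pipe, on its axis: plain grey metal tube, diameter 32 mm, length 200 mm (own y axis, either way round), 0.3 kg. Lies level on two low fixed bearers with small cleats, 45 mm either side of its middle (axis 30 mm above the bench); middle free for fingers. The other pipe, on like bearers, is equally thick but 120 mm long. Their places may be swapped.
- chock_grip (a point): Point to hold in the upright grip of the longer wooden chock, 56 mm above its underside. Chock: bar 150 mm long (own y), 30 wide (own x), 24 high, with a grip on its middle 22 thick (x), 50 long (y), up to 74 mm above the underside; 0.12 kg; same either way round. Stands on the bench. The other chock is alike but 80 mm long. Their places may be swapped.
There are look-alikes about, which are no part of the job. Leave any turquoise look-alike of the part that bears pipe_center alone. Leave any purple look-alike of the cradle alone.

How it is judged (in metres and radians):
On the way:
1. the longer pipe lies in the V and is let go, the chock not yet on the cradle (x of pipe_center in the frame of cradle between -0.008 and 0.008 m and y of pipe_center in the frame of cradle between -0.025 and 0.025 m and z of pipe_center in the frame of cradle between 0.038 and 0.051 m and angle between the y axis of pipe_center and the y axis of cradle, either way round below 0.175 rad and contact force between pipe and the fingers below 0.2 N and horizontal distance between chock_grip and cradle above 0.1 m), for 0.2 s.
At the end, for the whole second after the job is handed in: Both at rest, let go, within 25 mm of centred and 10 degrees of parallel to the V: the longer pipe seated in the V (axis within 8 mm sideways, 6 mm in height); the longer chock upright within 10 degrees, down on both ledges (6 mm) between pipe and horns, its middle 35 (+-12) mm from the V (x of pipe_center in the frame of cradle between -0.008 and 0.008 m and y of pipe_center in the frame of cradle between -0.025 and 0.025 m and z of pipe_center in the frame of cradle between 0.038 and 0.051 m and angle between the y axis of each of pipe_center, chock_grip and the y axis of cradle, either way round below 0.175 rad and linear speed of each of pipe, chock below 0.02 m/s and x of chock_grip in the frame of cradle between -0.047 and -0.023 m and y of chock_grip in the frame of cradle between -0.025 and 0.025 m and z of chock_grip in the frame of cradle between 0.085 and 0.098 m and angle between chock_grip's own z axis and vertical below 0.175 rad); the robot touches nothing.
It fails at once if the pipe is dropped into the cradle (it comes down near its seat faster than 0.7 m/s, a fall of about 25 mm) (linear speed of pipe above 0.7 m/s and horizontal distance between pipe_center and cradle below 0.06 m and height (world z) of pipe_center below 0.065 m).
It also fails if it takes over 54 s, if anything falls off the work surface, if the arm or the gripper's body presses on something with over 40 N, if the wrist force passes 120 N, or if a joint passes its speed limit or range.

## Working session

There is one attempt and no reset: what is moved stays moved. The work goes in short steps, Python scripts to look and compute and a tool call to move; the robot and the scene stay as the last step left them, time stands still between calls to the robot, and variables do not carry over. Pictures are saved under pics/ and viewed, about 8 in all and at most 12, crops included, and the job is handed in when it is done.

Besides the shell and the picture viewer there is one more tool, called after "Emit:" by a JSON object that holds its "op" and its "data". apply_moves: Moves the arm, as the interface text tells. Its arguments: {"type":"object","properties":{"deltas":{"type":"array","items":{"type":"array"}},"squeeze":{"type":"number"}},"required":["deltas"]}

```bash
mkdir -p pics; cat > h.py <<'E'
from plant import *
import numpy as np, cv2
from scipy.spatial.transform import Rotation as R
def save(name,fn):
    f=grab_frame(name); cv2.imwrite('pics/'+fn,f[:,:,::-1]); return f
def cam(name):
    p=camera_params(name); f=210/np.tan(np.radians(p['fov_y']/2)); return p,f
def pix2w(name,uv,z,state=None):
    p,f=cam(name); d=np.array([(uv[0]-p['cx'])/f,(uv[1]-p['cy'])/f,1])
    if name=='wrist':
        s=state; M=np.array(p['mount']); T=R.from_quat(s['orientation']).as_matrix()
        o=T@M[:3,3]+np.array(s['eef_pos']); d=T@M[:3,:3]@d
    else:
        r=R.from_rotvec(np.ravel(p['rvec'])).as_matrix(); o=-r.T@np.ravel(p['tvec']); d=r.T@d
    return o+d*(z-o[2])/d[2]
E
python3 - <<'E'
from h import *
s=get_state(); print(s)
for n in('scene','top','wrist'): print(camera_params(n))
a=save('top','top1.png'); b=save('scene','scene1.png')
cv2.imwrite('pics/top1x.png',cv2.resize(a[:,:,::-1],(800,600),interpolation=cv2.INTER_CUBIC))
E
```

```text
{'clock': 0.0, 'q': array([-1.28860806e+00,  3.14028156e-01,  4.49785403e-02,  1.30359341e+00,
        7.38554834e-06,  1.43118726e+00]), 'dq': array([ 0.00143549,  0.00085032,  0.00078477, -0.00097398,  0.00028939,
        0.00146121]), 'joint_torque': array([-5.50811801e-04, -4.80625176e+01,  2.98536175e+01,  1.92212075e-02,
       -2.22635149e-04, -6.78161953e-06]), 'eef_pos': array([ 235.25976902, -524.14639816,  247.39286951]), 'orientation': array([ 9.77842768e-01,  2.09338647e-01, -6.20861059e-05, -9.21267478e-04]), 'wrist_force': array([-0.4431353 , -0.22834858, -0.43985353]), 'ft_torque': array([0.00267128, 0.02029404, 0.04076742]), 'grip_width': 85.3093450341824}
{'fov_y': 56.74846327802291, 'cx': 278.73155246544195, 'cy': 205.52081264224088, 'rvec': array([ 0.93074366,  2.33062135, -1.26964587]), 'tvec': array([ 284.23463932, -114.63445825, 1454.45107934])}
{'fov_y': 43.65396540664289, 'cx': 288.5583392285088, 'cy': 209.10713810668312, 'rvec': array([ 2.13616385, -2.1001697 ,  0.20310667]), 'tvec': array([  32.26916053,  425.283951  , 1595.95844315])}
{'fov_y': 60.88314078722886, 'cx': 275.1087996540925, 'cy': 214.3582059014677, 'mount': array([[ 5.44982296e-05, -9.49340183e-01, -3.14250242e-01,
         8.03453841e+01],
       [ 9.99999939e-01,  1.59812842e-04, -3.09366592e-04,
         7.38998051e-02],
       [ 3.43915361e-04, -3.14250206e-01,  9.49340134e-01,
        -1.25032909e+02],
       [ 0.00000000e+00,  0.00000000e+00,  0.00000000e+00,
         1.00000000e+00]])}
```

View pics/top1x.png

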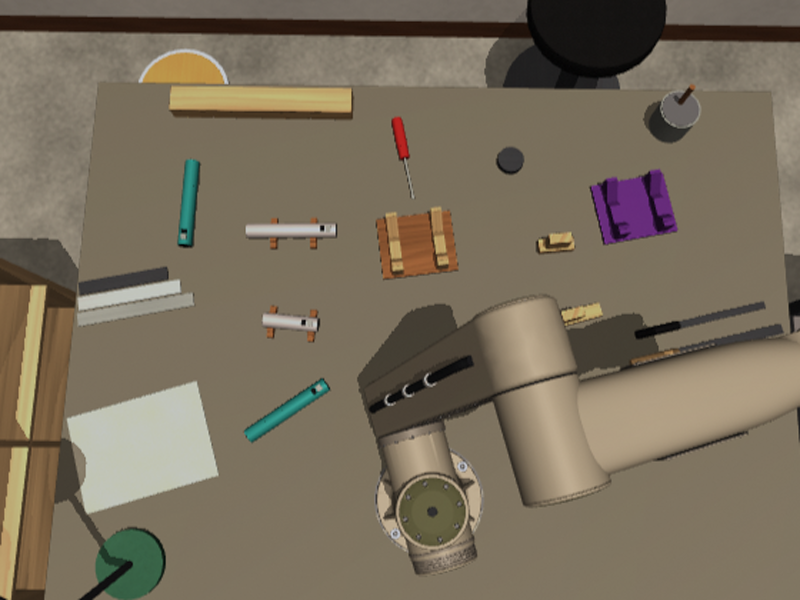

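View pics/scene1.png

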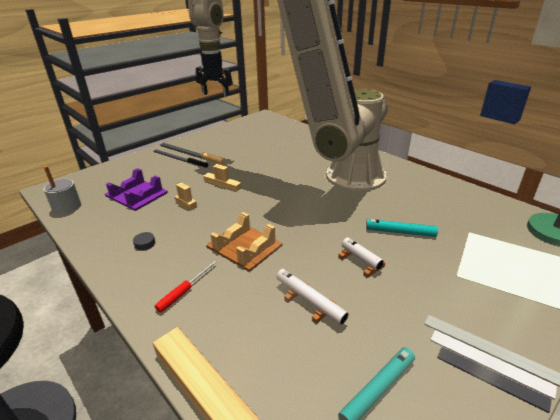

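The top view (800 px) shows the long pipe at (291,230), the cradle at (418,243), the short chock at (556,243) and the long chock half hidden at about (582,315). The turquoise and purple parts are look-alikes.

```bash
python3 - <<'E'
from h import *
k=.7
for n,uv,z in [('pipeL end',(247,230),30),('pipeL end2',(336,230),30),('pipe bearerA',(273,232),10),('bearerB',(314,232),10),('cr1',(376,217),10),('cr2',(452,209),10),('cr3',(458,269),10),('cr4',(384,279),10),('chock vis end',(600,311),24),('shortchock',(556,243),24)]:
    print(n,pix2w('top',np.array(uv)*k,z).round(1))
for n,uv,z in [('chockL',(222,181),24),('grip top',(221,170),74),('chock ends',(204,178),24),('ce2',(241,185),24),('pipe e',(284,276),40),('pipe e2',(343,316),40)]:
    print(n,pix2w('scene',uv,z).round(1))
a=cv2.imread('pics/scene1.png')[150:280,150:360]; b=cv2.imread('pics/top1.png')[130:210,250:440]
a=cv2.resize(a,(800,495),interpolation=3)
cv2.imwrite('pics/c1.png',a); 
E
```

```text
pipeL end [577.7 412.7  30. ]
pipeL end2 [581.  213.1  30. ]
pipe bearerA [579.8 358.1  10. ]
bearerB [581.3 265.1  10. ]
cr1 [619.1 125.4  10. ]
cr2 [641.  -47.6  10. ]
cr3 [500.6 -62.   10. ]
cr4 [474.8 103.6  10. ]
chock vis end [ 407.5 -374.3   24. ]
shortchock [ 560.8 -280.5   24. ]
chockL [ 403.5 -280.6   24. ]
grip top [ 408.5 -270.8   74. ]
chock ends [ 437.  -345.2   24. ]
ce2 [ 372.8 -209.9   24. ]
pipe e [589.2 237.8  40. ]
pipe e2 [582.5 417.7  40. ]
```

View pics/c1.png

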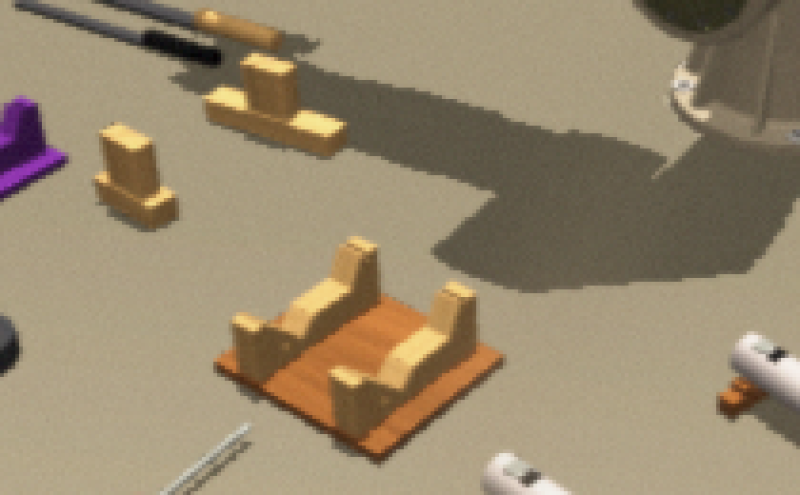

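Horns are on the robot side and the V on the far side, so cradle +x is roughly world +x, yawed about 7°. I'll go above the cradle and pipe and look with the wrist camera.

Emit:
{"op": "apply_moves", "data": {"deltas": [[8.5, [3.2, -2.46, 0], 0], [8.5, [6.4, -4.92, 0], 0], [8.5, [9.6, -7.38, 0], 0], [8.5, [12.8, -9.84, 0], 0], [8.5, [16, -12.3, 0], 0]]}}

```text
clock: 0.52
eef_pos: [331.2, -345.1, 247.8]
orientation: [0.978, 0.209, -0.0, -0.0]
wrist_force: [0.3, -0.1, -0.4]
grip_width: 84.8
```

Emit:
{"op": "apply_moves", "data": {"deltas": [[8.5, [3.2, -2.46, 0], 0], [8.5, [6.4, -4.92, 0], 0], [8.5, [9.6, -7.38, 0], 0], [8.5, [12.8, -9.84, 0], 0], [8.5, [16, -12.3, 0], 0]]}}

```text
clock: 0.93
eef_pos: [426.9, -167.2, 248.1]
orientation: [0.978, 0.209, -0.0, -0.0]
wrist_force: [1.0, 0.8, -0.2]
grip_width: 84.8
```

Emit:
{"op": "apply_moves", "data": {"deltas": [[8.5, [3.2, -2.46, 0], 0], [8.5, [6.4, -4.92, 0], 0], [8.5, [9.6, -7.38, 0], 0], [8.5, [12.8, -9.84, 0], 0], [8.5, [16, -12.3, 0], 0]]}}

```text
clock: 1.35
eef_pos: [522.6, 10.6, 248.0]
orientation: [0.978, 0.209, -0.0, 0.0]
wrist_force: [0.3, -1.3, 0.9]
grip_width: 85.0
```

Emit:
{"op": "apply_moves", "data": {"deltas": [[8.5, [3.2, -2.46, 0], -0.12], [8.5, [6.4, -4.92, 0], -0.24], [8.5, [6.4, -4.92, 0], -0.36], [8.5, [6.4, -4.92, 0], -0.48], [8.5, [6.4, -4.92, 0], -0.6]]}}

```text
clock: 1.77
eef_pos: [560.4, 80.9, 247.3]
orientation: [0.87, 0.493, -0.001, -0.0]
wrist_force: [-0.4, -0.4, 1.3]
grip_width: 85.0
```

Emit:
{"op": "apply_moves", "data": {"deltas": [[8.5, [0, 0, 0], -0.12], [8.5, [0, 0, 0], -0.24], [8.5, [0, 0, 0], -0.36], [8.5, [0, 0, 0], -0.48], [8.5, [0, 0, 0], -0.55]]}}

```text
clock: 2.18
eef_pos: [560.2, 79.6, 247.7]
orientation: [0.705, 0.709, -0.0, -0.0]
wrist_force: [-0.4, -0.0, 0.4]
grip_width: 85.0
```

```bash
python3 - <<'E'
from h import *
import pickle
s=get_state(); f=save('wrist','w1.png'); pickle.dump(s,open('s1.pkl','wb'))
t=grab_frame('top'); cv2.imwrite('pics/top2.png',t[:,:,::-1])
cv2.imwrite('pics/w1x.png',cv2.resize(f[:,:,::-1],(800,600),interpolation=3))
cv2.imwrite('pics/t2x.png',cv2.resize(t[150:270,370:500,::-1],(650,600),interpolation=3))
print(s['clock'],s['eef_pos'],s['q'],R.from_quat(s['orientation']).as_matrix().round(3))
E
```

```text
2.1833 [560.18625412  79.64936311 247.69593194] [-5.67361083e-04  2.96385074e-01  2.13621571e-02  1.29696424e+00
 -1.15896367e-04  1.56357647e+00] [[-0.007  1.    -0.001]
 [ 1.     0.007 -0.   ]
 [-0.    -0.001 -1.   ]]
```

View pics/w1x.png

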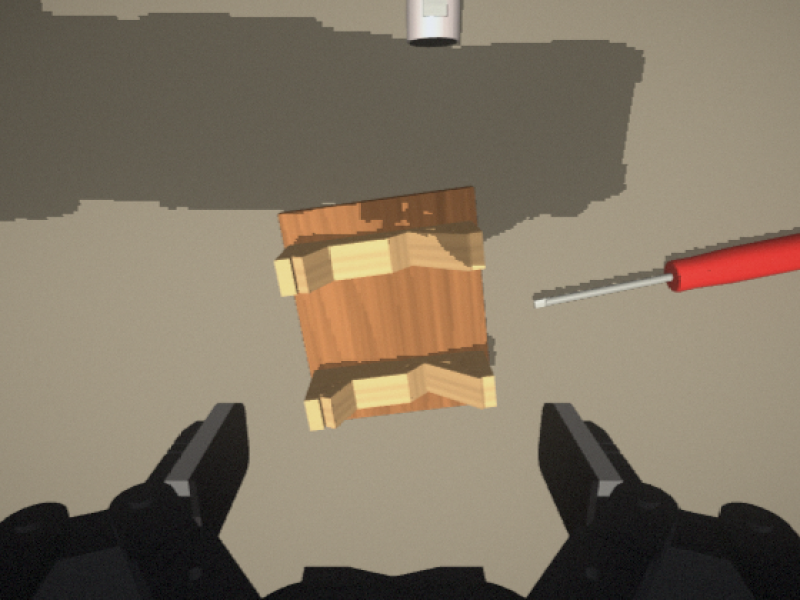

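View pics/t2x.png

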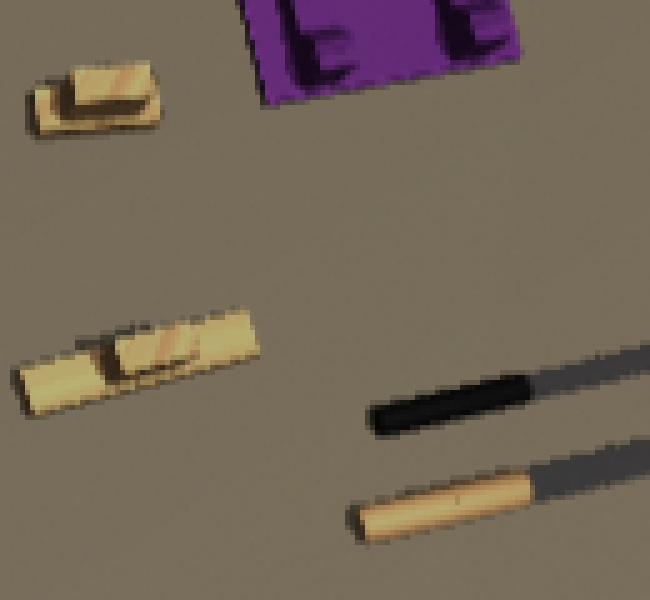

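The wrist view shows the cradle ledges at about (362,259) and (382,388), the V to their right (crease near (409,250) and (425,380)) and the horns to the left. The top crop shows the long chock's bar running from (28,392) to (253,333), with its grip top at (157,351).

```bash
python3 - <<'E'
from h import *
import pickle
s=pickle.load(open('s1.pkl','rb')); k=.7
P=lambda u,v,z: pix2w('wrist',(u*k,v*k),z,s)[:2].round(1)
print('ledge1',[P(*p,36) for p in [(329,246),(387,238),(395,272),(334,280)]])
print('ledge2',[P(*p,36) for p in [(352,380),(408,373),(414,402),(354,409)]])
print('tops z56',P(485,267,56),P(483,233,56),P(496,406,56),P(494,374,56))
print('board',[P(*p,10) for p in [(279,213),(473,187),(487,345)]])
print('pipe end near',P(432,42,30), P(433,0,46),P(408,0,30),P(460,0,30))
a=pix2w('top',(375.6,228.4),24);b=pix2w('top',(420.6,216.6),24);g=pix2w('top',(401.4,220.2),74)
print('chock',a,b,(a+b)/2,g,np.degrees(np.arctan2(*(a-b)[1::-1])),np.linalg.norm(a-b))
E
```

```text
ledge1 [array([516.7,  90.9]), array([555.4,  96.6]), array([560.9,  73.3]), array([519.3,  67.4])]
ledge2 [array([530.2,  -8.1]), array([571. ,  -2.2]), array([575.8, -25.8]), array([531.3, -32. ])]
tops z56 [618.2  82.2] [615.5 103.9] [632.1 -17.4] [629.1   7.2]
board [array([478.8, 108.9]), array([614.7, 127.8]), array([632.1,   9.4])]
pipe end near [582.2 215. ] [581.  233.7] [567.3 237.2] [598.  237.4]
chock [ 371.09691138 -234.17974675   24.        ] [ 411.07873375 -376.30023397   24.        ] [ 391.08782257 -305.23999036   24.        ] [ 389.64164841 -304.91531444   74.        ] 105.71253636970658 147.63732254986346
```

Emit:
{"op": "apply_moves", "data": {"deltas": [[8.5, [4, 0.4, 0], 0], [8.5, [8, 0.8, 0], 0], [8.5, [12, 1.2, 1], 0], [8.5, [15.5, 1.6, 3], 0], [8.5, [18.5, 2, 5.5], 0]]}}

```text
clock: 2.7
eef_pos: [581.3, 267.4, 194.3]
orientation: [0.707, 0.707, 0.002, 0.001]
wrist_force: [0.2, -0.7, -0.8]
grip_width: 84.6
```

Emit:
{"op": "apply_moves", "data": {"deltas": [[8.5, [2.5, 0.2, 3], 0], [8.5, [4.9, 0.36, 6.3], 0], [8.5, [4.9, 0.36, 6.3], 0], [8.5, [4.9, 0.36, 6.3], 0], [8.5, [4.9, 0.36, 6.3], 0]]}}

```text
clock: 3.12
eef_pos: [583.9, 313.3, 130.5]
orientation: [0.707, 0.707, -0.0, 0.0]
wrist_force: [0.8, 0.2, 1.1]
grip_width: 84.8
```

```bash
python3 - <<'E'
from h import *
import pickle
s=get_state(); f=save('wrist','w2.png'); pickle.dump(s,open('s2.pkl','wb'))
cv2.imwrite('pics/w2x.png',cv2.resize(f[:,:,::-1],(800,600),interpolation=3))
print(s['clock'],s['eef_pos'],R.from_quat(s['orientation']).as_matrix().round(3))
E
```

```text
3.1167 [583.92089181 313.34177477 130.50028324] [[ 0.     1.    -0.   ]
 [ 1.    -0.    -0.001]
 [-0.001 -0.    -1.   ]]
```

View pics/w2x.png

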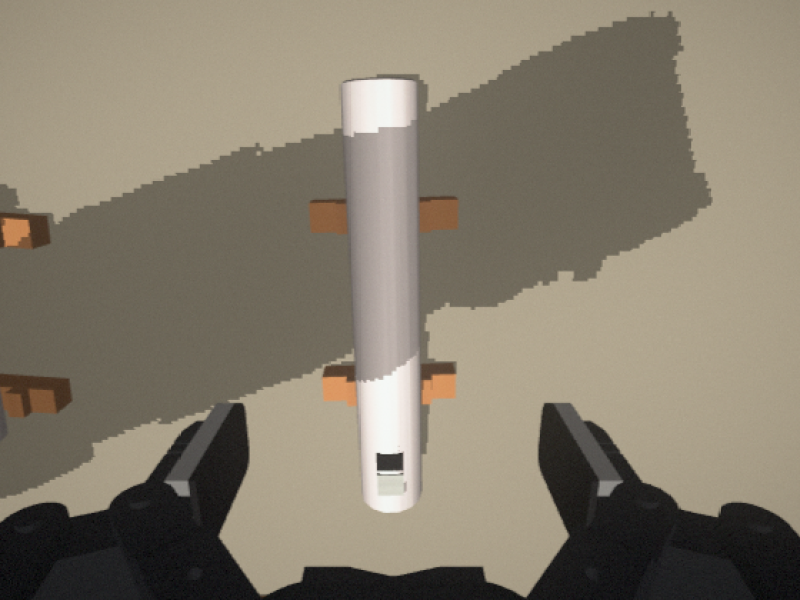

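The pipe runs from (380,80) to (390,510), with bearers at rows 215 and 382 and its axis at column ~385.

```bash
python3 - <<'E'
from h import *
import pickle
s=pickle.load(open('s2.pkl','rb')); k=.7
P=lambda u,v,z: pix2w('wrist',(u*k,v*k),z,s)[:2].round(1)
print('far',P(380,80,46),P(380,77,30),'near',P(391,512,30),P(390,500,46))
print('bearers',[P(*p,12) for p in [(310,201),(458,198),(322,367),(456,362)]],[P(*p,18) for p in [(310,201),(458,198),(322,367),(456,362)]])
for v in (120,240,330,450): print('edges',v,[P(u,v,32) for u in ((343.5,417.5),(347.5,418),(353.5,419),(358,420.5))[(120,240,330,450).index(v)]])
E
```

```text
far [578.7 414.3] [578.3 417. ] near [582.5 202.8] [582.1 223.6]
bearers [array([544.5, 365.4]), array([614.1, 366.8]), array([546.4, 279.8]), array([616.4, 282.6])] [array([545.5, 366.1]), array([613.3, 367.4]), array([547.3, 282.6]), array([615.6, 285.4])]
edges 120 [array([563.2, 400.6]), array([593.6, 400.6])]
edges 240 [array([563.4, 350.7]), array([594.6, 350.7])]
edges 330 [array([565.1, 308.1]), array([595.7, 308.1])]
edges 450 [array([565.8, 242.8]), array([597.5, 242.9])]
```

Emit:
{"op": "apply_moves", "data": {"deltas": [[8.5, [0.05, -0.36, 2.5], -0.02], [8.5, [0.05, -0.36, 5], -0.02], [8.5, [0.05, -0.36, 7.5], -0.02], [8.5, [0.05, -0.36, 9.5], -0.02], [8.5, [0.05, -0.36, 10.2], -0.02]]}}

```text
clock: 3.58
eef_pos: [580.1, 312.4, 27.3]
orientation: [0.701, 0.714, -0.001, -0.0]
wrist_force: [-1.7, -0.7, 0.3]
grip_width: 85.1
```

Emit:
{"op": "apply_moves", "data": {"deltas": [[7, [0, 0, 0], 0], [5, [0, 0, 0], 0], [3.5, [0, 0, 0], 0], [2.5, [0, 0, 0], 0], [2, [0, 0, 0], 0]], "squeeze": 50}}

```text
clock: 4.0
eef_pos: [581.6, 314.5, 30.5]
orientation: [0.7, 0.714, 0.001, 0.001]
wrist_force: [-1.0, -1.1, 4.5]
grip_width: 30.2
```

Emit:
{"op": "apply_moves", "data": {"deltas": [[2, [0, 0, 0], 0], [2, [0, 0, 0], 0], [2, [0, 0, 0], 0], [2, [0, 0, 0], 0], [2, [0, 0, 0], 0]]}}

```text
clock: 4.42
eef_pos: [581.5, 314.5, 30.4]
orientation: [0.7, 0.714, 0.001, 0.001]
wrist_force: [-0.8, -1.8, 5.1]
grip_width: 30.4
```

Emit:
{"op": "apply_moves", "data": {"deltas": [[2, [0, 0, -0.5], 0], [2, [0, 0, -1.5], 0], [2, [0, 0, -3], 0], [2, [0, 0, -5], 0], [2, [0, 0, -7], 0]]}}

```text
clock: 4.83
eef_pos: [579.3, 313.9, 98.5]
orientation: [0.7, 0.715, -0.001, -0.0]
wrist_force: [-0.5, 0.1, -3.3]
grip_width: 30.6
```

Emit:
{"op": "apply_moves", "data": {"deltas": [[2, [0, 0, -2], 0], [2, [0, 0, -4], 0], [2, [0, 0, -6], 0], [2, [0, 0, -7], 0], [2, [0, 0, -7], 0]]}}

```text
clock: 5.25
eef_pos: [581.6, 314.8, 171.5]
orientation: [0.7, 0.715, 0.002, 0.001]
wrist_force: [0.4, 0.4, -3.6]
grip_width: 30.4
```

```bash
python3 - <<'E'
from h import *
import pickle
s=get_state(); f=save('wrist','w3.png'); pickle.dump(s,open('s3.pkl','wb'))
cv2.imwrite('pics/w3x.png',cv2.resize(f[:,:,::-1],(800,600),interpolation=3))
print(s)
E
```

```text
{'clock': 5.25, 'q': array([ 3.74840465e-01,  5.06153341e-01,  1.48009730e-01,  1.20767648e+00,
       -6.27363815e-05,  1.92449720e+00]), 'dq': array([-0.0009483 ,  0.03036824, -0.05551261, -0.0481606 , -0.00049468,
        0.00080099]), 'joint_torque': array([-2.19424273e-02, -5.92482626e+01,  3.00682604e+01,  7.01748412e-01,
       -2.93838202e-03, -7.93691811e-05]), 'eef_pos': array([581.62572037, 314.78626855, 171.52113253]), 'orientation': array([0.69959134, 0.71453885, 0.0022579 , 0.00104574]), 'wrist_force': array([ 0.44031688,  0.41761616, -3.5724851 ]), 'ft_torque': array([ 0.07563499, -0.0219726 ,  0.00805327]), 'grip_width': 30.374891096185557}
```

View pics/w3x.png

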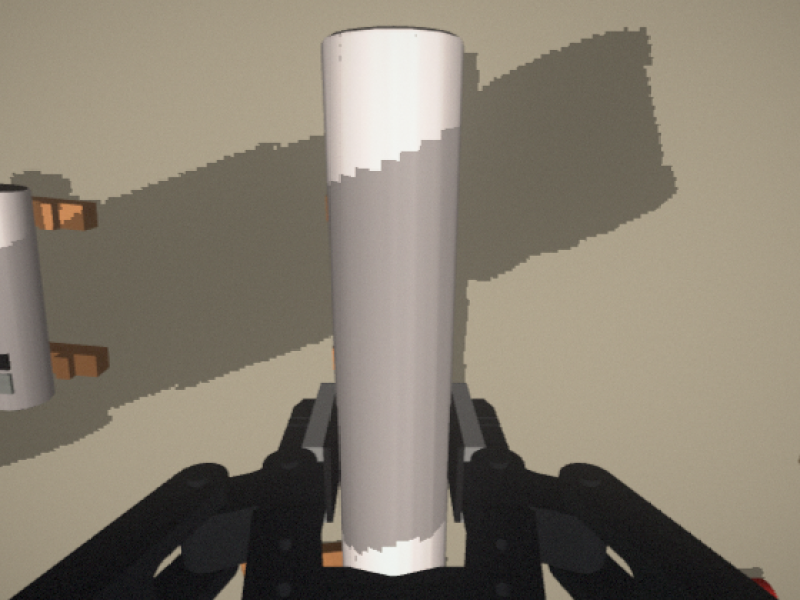

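Pipe held (weight ~3.6 N shows, opening steady at 30.4). Carrying it over the cradle.

Emit:
{"op": "apply_moves", "data": {"deltas": [[2, [-2, 0, 0], 0], [2, [-5, 0, 0], 0], [2, [-8.5, 0, 0], 0], [2, [-12, -0.2, 0], 0], [2, [-15.5, -0.4, 0], 0]]}}

```text
clock: 5.72
eef_pos: [578.1, 157.8, 166.1]
orientation: [0.699, 0.715, -0.001, -0.001]
wrist_force: [0.3, -0.5, -3.1]
grip_width: 30.5
```

Emit:
{"op": "apply_moves", "data": {"deltas": [[2, [-3.5, -0.1, 0], -0.03], [2, [-6.5, -0.2, 0], -0.06], [2, [-9.5, -0.3, 1], -0.09], [2, [-11.5, -0.33, 2.5], -0.12], [2, [-12.16, -0.33, 4], -0.12]]}}

```text
clock: 6.13
eef_pos: [578.1, 34.1, 126.6]
orientation: [0.656, 0.754, -0.001, -0.0]
wrist_force: [-0.7, 0.4, -3.8]
grip_width: 30.5
```

Emit:
{"op": "apply_moves", "data": {"deltas": [[2, [0, 0, 1], 0], [2, [0, 0, 1.8], 0], [2, [0, 0, 1.8], 0], [2, [0, 0, 1.8], 0], [2, [0, 0, 1.8], 0]]}}

```text
clock: 6.55
eef_pos: [579.1, 38.4, 110.7]
orientation: [0.655, 0.756, 0.0, 0.0]
wrist_force: [-0.6, -0.3, -3.4]
grip_width: 30.4
```

```bash
python3 - <<'E'
from h import *
import pickle
s=get_state(); f=save('wrist','w4.png'); pickle.dump(s,open('s4.pkl','wb'))
cv2.imwrite('pics/w4x.png',cv2.resize(f[:,:,::-1],(800,600),interpolation=3))
print(s['clock'],s['eef_pos'],s['orientation'],s['wrist_force'],s['grip_width'])
E
```

```text
6.55 [579.13789845  38.42155737 110.69623547] [6.54970095e-01 7.55654726e-01 2.07764329e-04 2.57707064e-04] [-0.64463076 -0.25118901 -3.44026053] 30.438734317778074
```

View pics/w4x.png

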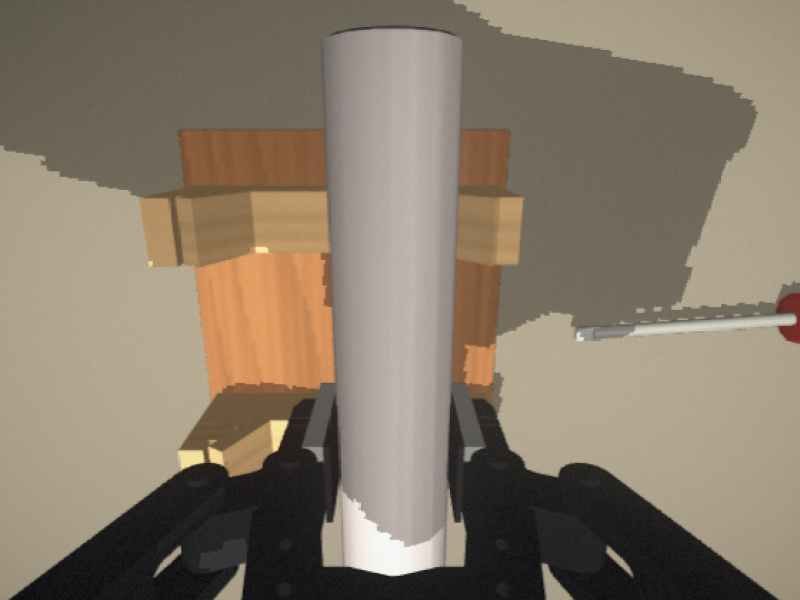

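The pipe is parallel with the cradle board. The ledge's outer edge is at column 252 (rows 191–252), and the block's far top edge at column ~520. Checking the offset numerically.

```bash
python3 - <<'E'
from h import *
import pickle
s=pickle.load(open('s4.pkl','rb')); k=.7
T=R.from_quat(s['orientation']).as_matrix()
def P(u,v,z):
    w=pix2w('wrist',(u*k,v*k),z,s); t=T.T@(w-s['eef_pos']); return np.array([t[1],t[0]]).round(1)
print('cradle x,y rel tool: ledge outer',P(252,192,36),P(252,250,36),'top',P(521,196,56),P(519,264,56))
print('board',P(180,130,10),P(509,130,10),'yaw',np.degrees(2*np.arctan2(s['orientation'][1],s['orientation'][0]))-90)
print('pipe far end edges',P(323,45,108),P(461,45,108), P(392,33,112))
c=np.array([578.8,37.2]);a=np.radians(8);
d=np.array(s['eef_pos'][:2])-c; print('tcp in cradle',d@[np.cos(a),np.sin(a)],d@[-np.sin(a),np.cos(a)])
E
```

```text
cradle x,y rel tool: ledge outer [-54.4  60.7] [-56.4  38. ] top [44.  61.3] [45.1 37.2]
board [-89.4  83.5] [48.1 83.5] yaw 8.165229617513347
pipe far end edges [-16.1 100.3] [ 15.  100.3] [ -0.5 102. ]
tcp in cradle 0.5046179740815668 1.1626428836435443
```

Emit:
{"op": "apply_moves", "data": {"deltas": [[2, [0, 0, 1.5], 0], [2, [0, 0, 3], 0], [2, [0, 0, 4.5], 0], [2, [0, 0, 5.5], 0], [2, [0, 0, 6], 0]]}}

```text
clock: 7.02
eef_pos: [578.3, 37.9, 49.4]
orientation: [0.655, 0.755, -0.0, -0.0]
wrist_force: [0.1, 0.7, -3.3]
grip_width: 30.5
```

Emit:
{"op": "apply_moves", "data": {"deltas": [[2, [0, 0, 0.1], 0], [2, [0, 0, 0.2], 0], [2, [0, 0, 0.3], 0], [2, [0, 0, 0.4], 0], [2, [0, 0, 0.4], 0]]}}

```text
clock: 7.43
eef_pos: [579.2, 37.4, 46.8]
orientation: [0.656, 0.755, 0.0, 0.0]
wrist_force: [-0.2, -0.1, -4.4]
grip_width: 30.6
```

Emit:
{"op": "apply_moves", "data": {"deltas": [[2, [0, 0, 0.1], 0], [2, [0, 0, 0.1], 0], [2, [0, 0, 0.1], 0], [2, [0, 0, 0.1], 0], [2, [0, 0, 0.1], 0]]}}

```text
clock: 7.85
eef_pos: [579.2, 37.4, 45.9]
orientation: [0.656, 0.755, 0.0, 0.0]
wrist_force: [-1.5, -0.0, 3.3]
grip_width: 30.9
```

Seat contact: the force went from −4.4 to +3.3 N at z=45.9. Releasing, then rising.

Emit:
{"op": "apply_moves", "data": {"deltas": [[3.2, [0, 0, 0], 0], [3.6, [0, 0, 0], 0], [4.2, [0, 0, 0], 0], [5.2, [0, 0, 0], 0], [6.5, [0, 0, 0], 0]], "squeeze": 20}}

```text
clock: 8.27
eef_pos: [579.0, 37.4, 45.3]
orientation: [0.656, 0.755, 0.0, 0.0]
wrist_force: [-0.5, -0.2, 0.4]
grip_width: 62.8
```

Emit:
{"op": "apply_moves", "data": {"deltas": [[7, [0, 0, 0], 0], [7, [0, 0, 0], 0], [7, [0, 0, -0.5], 0], [7, [0, 0, -2], 0], [7, [0, 0, -4], 0]]}}

```text
clock: 8.68
eef_pos: [577.4, 37.5, 84.4]
orientation: [0.656, 0.755, -0.001, -0.001]
wrist_force: [0.8, -0.8, -0.1]
grip_width: 70.3
```

Emit:
{"op": "apply_moves", "data": {"deltas": [[8, [0, 0, -3], 0], [8.5, [0, 0, -6.5], 0], [8.5, [0, 0, -10], 0], [8.5, [0, 0, -13], 0], [8.5, [0, 0, -15], 0]]}}

```text
clock: 9.1
eef_pos: [579.7, 37.4, 239.5]
orientation: [0.656, 0.755, 0.001, 0.002]
wrist_force: [0.4, -0.2, 1.0]
grip_width: 84.9
```

```bash
python3 - <<'E'
from h import *
import pickle
s=get_state(); f=save('wrist','w5.png'); pickle.dump(s,open('s5.pkl','wb'))
cv2.imwrite('pics/w5x.png',cv2.resize(f[:,:,::-1],(800,600),interpolation=3))
print(s['clock'],s['eef_pos'],s['orientation'],s['wrist_force'],s['grip_width'])
E
```

```text
9.1 [579.71635396  37.41405432 239.53091029] [0.65551757 0.75517622 0.00137297 0.0019263 ] [ 0.36092621 -0.18029069  0.99863142] 84.94106321475583
```

View pics/w5x.png

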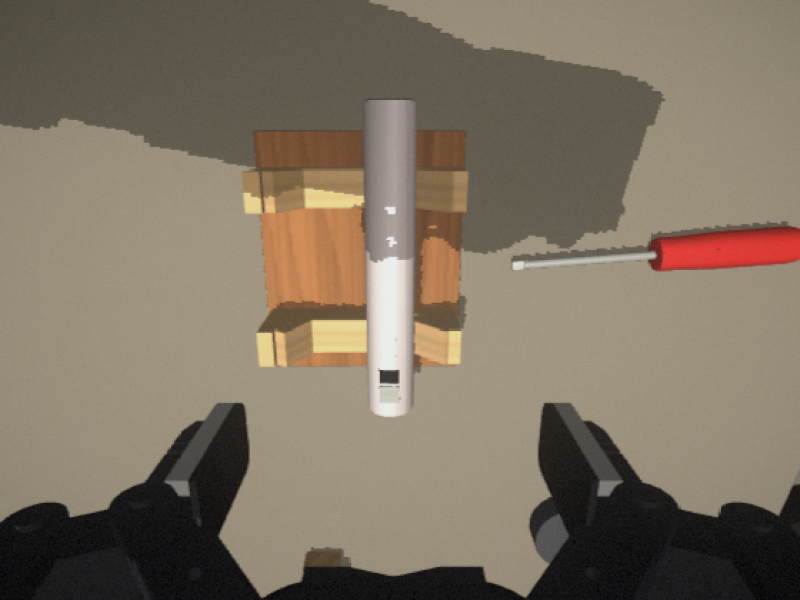

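Pipe seated parallel and centred. Next, the chock: moving above it.

Emit:
{"op": "apply_moves", "data": {"deltas": [[8.5, [-2.5, -1.9, 0], 0], [8.5, [-5.5, -4.1, 0], 0], [8.5, [-8.6, -6.5, 0], 0], [8.5, [-11.7, -8.8, 0], 0], [8.5, [-14.8, -11.1, 0], 0]]}}

```text
clock: 9.57
eef_pos: [488.6, -125.7, 235.5]
orientation: [0.655, 0.755, -0.0, 0.0]
wrist_force: [0.3, -0.8, -1.1]
grip_width: 85.2
```

Emit:
{"op": "apply_moves", "data": {"deltas": [[8.5, [-3.1, -2.4, 0.5], -0.03], [8.5, [-6.2, -4.8, 1.5], -0.06], [8.5, [-9.3, -7.2, 2.5], -0.09], [8.5, [-12.4, -9.4, 4], -0.12], [8.5, [-14.5, -11, 5.5], -0.13]]}}

```text
clock: 9.98
eef_pos: [399.9, -286.5, 180.5]
orientation: [0.605, 0.796, -0.0, 0.001]
wrist_force: [1.5, -0.6, -0.2]
grip_width: 85.2
```

Emit:
{"op": "apply_moves", "data": {"deltas": [[8.5, [-1.6, -1.6, 0.5], 0], [8.5, [-1.6, -1.6, 0.5], 0], [8.5, [-1.6, -1.6, 0.5], 0], [8.5, [-1.6, -1.6, 0.5], 0], [8.5, [-1.6, -1.6, 0.5], 0]]}}

```text
clock: 10.4
eef_pos: [390.6, -302.8, 175.8]
orientation: [0.605, 0.796, 0.0, 0.0]
wrist_force: [0.0, 0.0, -0.8]
grip_width: 84.5
```

```bash
python3 - <<'E'
from h import *
import pickle
s=get_state(); f=save('wrist','w6.png'); pickle.dump(s,open('s6.pkl','wb'))
cv2.imwrite('pics/w6x.png',cv2.resize(f[:,:,::-1],(800,600),interpolation=3))
print(s['clock'],s['eef_pos'],s['orientation'],s['wrist_force'],s['grip_width'])
E
```

```text
10.4 [ 390.61999826 -302.80793146  175.84530145] [6.04646437e-01 7.96493893e-01 4.00276559e-05 4.03683888e-04] [ 0.03831189  0.03621414 -0.7706251 ] 84.52847418251685
```

View pics/w6x.png

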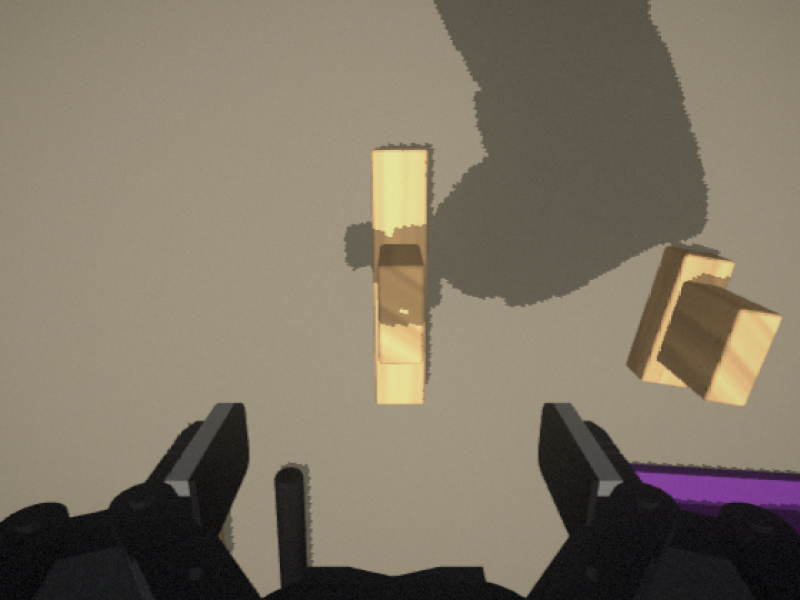

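The chock is aligned with the jaws. Its grip top is centred at (401,314) and its bar ends are at (400,150) and (400,403).

```bash
python3 - <<'E'
from h import *
import pickle
s=pickle.load(open('s6.pkl','rb')); k=.7
T=R.from_quat(s['orientation']).as_matrix()
def P(u,v,z):
    w=pix2w('wrist',(u*k,v*k),z,s); t=T.T@(w-s['eef_pos']); return t[:2].round(1)
print('tool x,y: grip',P(379,266,74),P(425,265,74),P(421,363,74),P(379,363,74))
print('bar',P(373,150,24),P(428,150,24),P(377,403,24),P(424,403,24), s['eef_pos'],np.degrees(2*np.arctan2(s['orientation'][1],s['orientation'][0])))
E
```

```text
tool x,y: grip [24.9 -6.8] [25.4 14.2] [-23.5  13.2] [-23.5  -7.2]
bar [ 74.4 -10.8] [74.4 17.8] [-73.1 -10.1] [-73.1  18.5] [ 390.61999826 -302.80793146  175.84530145] 105.59318471325662
```

Emit:
{"op": "apply_moves", "data": {"deltas": [[8.5, [0.07, 0.36, 3], 0], [8.5, [0.07, 0.36, 6], 0], [8.5, [0.07, 0.36, 9], 0], [8.5, [0.07, 0.36, 11], 0], [8.5, [0.07, 0.36, 11.7], 0]]}}

```text
clock: 10.87
eef_pos: [392.4, -299.3, 55.7]
orientation: [0.604, 0.797, 0.0, -0.002]
wrist_force: [0.4, 0.3, 0.3]
grip_width: 84.7
```

Emit:
{"op": "apply_moves", "data": {"deltas": [[8, [0, 0, 0], 0], [6, [0, 0, 0], 0], [4, [0, 0, 0], 0], [2.6, [0, 0, 0], 0], [1.5, [0, 0, 0], 0]], "squeeze": 35}}

```text
clock: 11.28
eef_pos: [394.1, -302.6, 59.7]
orientation: [0.605, 0.796, -0.0, 0.001]
wrist_force: [-0.2, 0.2, 0.3]
grip_width: 31.7
```

Emit:
{"op": "apply_moves", "data": {"deltas": [[1.2, [0, 0, 0], 0], [1.2, [0, 0, 0], 0], [1.2, [0, 0, 0], 0], [1.2, [0, 0, 0], 0], [1.2, [0, 0, 0], 0]]}}

```text
clock: 11.7
eef_pos: [394.0, -302.5, 59.4]
orientation: [0.605, 0.796, -0.0, 0.001]
wrist_force: [-0.0, 1.2, 7.0]
grip_width: 21.9
```

Emit:
{"op": "apply_moves", "data": {"deltas": [[1.2, [0, 0, -0.5], 0], [1.2, [0, 0, -1.5], 0], [1.2, [0, 0, -3.5], 0], [1.2, [0, 0, -6], 0], [1.2, [0, 0, -9], 0]]}}

```text
clock: 12.12
eef_pos: [392.2, -300.7, 148.5]
orientation: [0.605, 0.796, 0.0, -0.002]
wrist_force: [-0.3, -0.4, -0.8]
grip_width: 21.3
```

Emit:
{"op": "apply_moves", "data": {"deltas": [[1.2, [0, 0, -2], 0], [1.2, [0, 0, -3], 0], [1.2, [0, 0, -3], 0], [1.2, [0, 0, -3], 0], [1.2, [0, 0, -3], 0]]}}

```text
clock: 12.53
eef_pos: [392.6, -301.1, 176.9]
orientation: [0.605, 0.796, 0.0, -0.001]
wrist_force: [0.0, 0.1, -1.1]
grip_width: 21.7
```

Chock gripped (21.7 mm). Carrying it over the ledges.

Emit:
{"op": "apply_moves", "data": {"deltas": [[1.2, [2, 1.7, 0], 0], [1.2, [4.7, 3.9, 0], 0], [1.2, [7.6, 6.3, 0], 0], [1.2, [10.5, 8.8, 0], 0], [1.2, [13.5, 11.3, 0], 0]]}}

```text
clock: 12.95
eef_pos: [465.4, -139.7, 176.4]
orientation: [0.606, 0.796, -0.0, -0.002]
wrist_force: [1.6, -0.9, -0.9]
grip_width: 21.8
```

Emit:
{"op": "apply_moves", "data": {"deltas": [[1.2, [3, 2.5, 0], 0], [1.2, [6, 5, 0], 0], [1.2, [9, 7.5, 0], 0], [1.2, [12, 10, 0], 0], [1.2, [14, 11.7, 0], 0]]}}

```text
clock: 13.37
eef_pos: [541.0, 28.0, 176.2]
orientation: [0.604, 0.797, -0.0, -0.001]
wrist_force: [0.9, -0.7, -1.5]
grip_width: 21.1
```

Emit:
{"op": "apply_moves", "data": {"deltas": [[1.2, [0.6, 0.45, 0.5], 0.06], [1.2, [0.6, 0.45, 1.5], 0.13], [1.2, [0.6, 0.45, 2.5], 0.13], [1.2, [0.6, 0.45, 2.5], 0.13], [1.2, [0.6, 0.45, 2.5], 0.13]]}}

```text
clock: 13.78
eef_pos: [542.5, 31.5, 151.4]
orientation: [0.655, 0.756, -0.001, -0.002]
wrist_force: [0.0, 0.7, -1.0]
grip_width: 21.6
```

```bash
python3 - <<'E'
from h import *
import pickle
s=get_state(); f=save('wrist','w7.png'); pickle.dump(s,open('s7.pkl','wb'))
cv2.imwrite('pics/w7x.png',cv2.resize(f[:,:,::-1],(800,600),interpolation=3))
print(s['clock'],s['eef_pos'],np.degrees(2*np.arctan2(s['orientation'][1],s['orientation'][0]))-90,s['wrist_force'],s['grip_width'])
a=np.radians(8.1); d=np.array(s['eef_pos'][:2])-[578.8,37.2]; print(d@[np.cos(a),np.sin(a)],d@[-np.sin(a),np.cos(a)])
E
```

```text
13.7833 [542.52805128  31.5308157  151.42064394] 8.140048914979047 [ 0.04934968  0.68583306 -1.04680299] 21.566130869357984
-36.708882396337046 -0.5018643172749773
```

View pics/w7x.png

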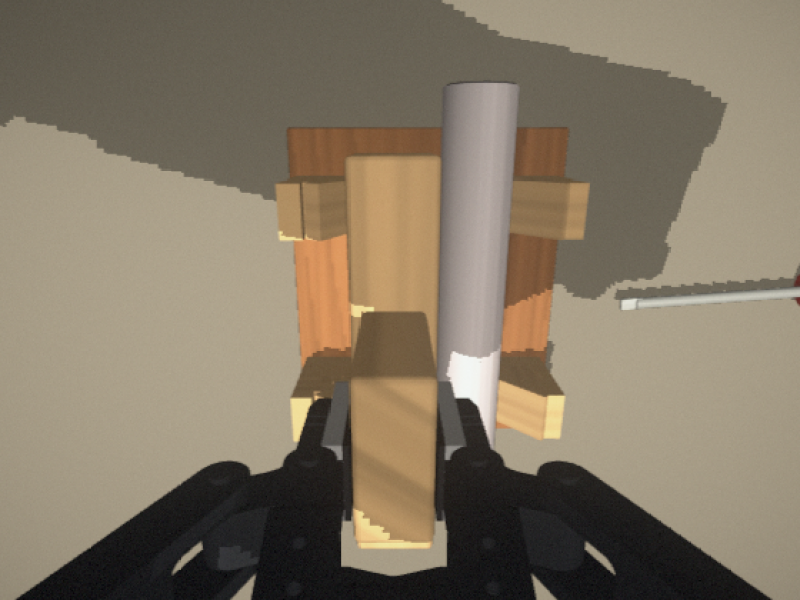

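Chock is parallel to the pipe and beside it: chock bar columns 347–441 at row 158, pipe 443–517 at row 90. Checking the spacing.

```bash
python3 - <<'E'
from h import *
import pickle
s=pickle.load(open('s7.pkl','rb')); k=.7
T=R.from_quat(s['orientation']).as_matrix()
def P(u,v,z):
    w=pix2w('wrist',(u*k,v*k),z,s); t=T.T@(w-s['eef_pos']); return np.array([t[1],t[0]]).round(1)
zb=s['eef_pos'][2]-59.4+24
print('pipe',P(443.5,95,45),P(517,95,45),P(480,84,58),'right edge',P(510,240,45))
print('chock',P(347,158,zb),P(441,158,zb),P(350,300,zb),P(438,300,zb))
print('tops56',P(588,183,56),P(584,238,56),P(563,395,56),P(560,437,56),'board',P(289,128,10),P(568,128,10))
E
```

```text
pipe [20.8 97.5] [51.7 97.5] [ 33.9 100.5] right edge [53.2 36. ]
chock [-14.2  74.6] [14.2 74.6] [-14.5  29.6] [14.5 29.7]
tops56 [81.7 62.3] [82.7 39. ] [ 81.5 -37.2] [ 82.5 -60.5] board [-51.7  85. ] [85.8 85. ]
```

Emit:
{"op": "apply_moves", "data": {"deltas": [[1.2, [0, 0.05, 1.5], 0], [1.2, [0, 0.05, 3], 0], [1.2, [0, 0.05, 4], 0], [1.2, [0, 0.05, 4.7], 0], [1.2, [0, 0.05, 4.7], 0]]}}

```text
clock: 14.25
eef_pos: [543.5, 31.5, 105.0]
orientation: [0.656, 0.755, -0.001, -0.001]
wrist_force: [-1.4, 0.8, -0.5]
grip_width: 21.7
```

Emit:
{"op": "apply_moves", "data": {"deltas": [[1.2, [0, 0, 0], 0], [1.2, [0, 0, 0], 0], [1.2, [0, 0, 0], 0], [1.2, [0, 0, 0], 0], [1.2, [0, 0, 0], 0]]}}

```text
clock: 14.67
eef_pos: [544.9, 31.8, 106.9]
orientation: [0.656, 0.755, 0.0, 0.0]
wrist_force: [-0.4, 0.6, -0.9]
grip_width: 21.7
```

```bash
python3 - <<'E'
from h import *
s=get_state();print(s['clock'],s['eef_pos'],s['wrist_force'])
a=np.radians(8.1); d=np.array(s['eef_pos'][:2])-[578.8,37.2]; print(d@[np.cos(a),np.sin(a)],d@[-np.sin(a),np.cos(a)])
f=save('wrist','w8.png')
cv2.imwrite('pics/w8x.png',cv2.resize(f[:,:,::-1],(800,600),interpolation=3))
E
```

```text
14.6667 [544.92803189  31.80462768 106.85808081] [-0.35549119  0.62890046 -0.86814382]
-34.294264369849465 -0.5689442064328629
```

View pics/w8x.png

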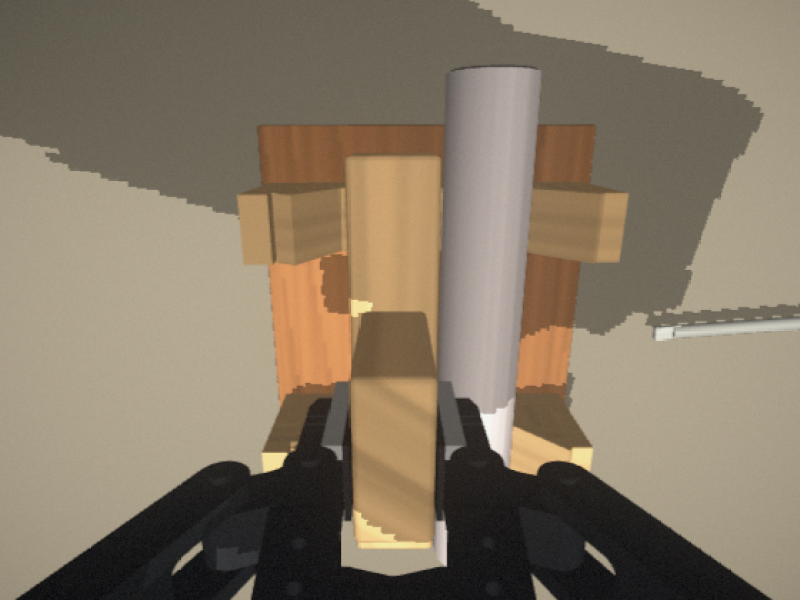

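Settled at x≈−34.3, centred between horn and pipe. Lowering the last 11 mm.

Emit:
{"op": "apply_moves", "data": {"deltas": [[1.2, [0, -0.05, 0.3], 0], [1.2, [0, -0.05, 0.6], 0], [1.2, [0, -0.05, 0.8], 0], [1.2, [0, -0.05, 0.9], 0], [1.2, [0, -0.05, 1], 0]]}}

```text
clock: 15.13
eef_pos: [543.8, 31.7, 95.9]
orientation: [0.656, 0.755, -0.0, -0.0]
wrist_force: [-0.1, -0.3, -1.3]
grip_width: 21.3
```

Emit:
{"op": "apply_moves", "data": {"deltas": [[1.2, [0, 0, 0.05], 0], [1.2, [0, 0, 0.1], 0], [1.2, [0, 0, 0.15], 0], [1.2, [0, 0, 0.15], 0], [1.2, [0, 0, 0.15], 0]]}}

```text
clock: 15.55
eef_pos: [544.0, 31.8, 95.4]
orientation: [0.655, 0.755, 0.0, 0.0]
wrist_force: [-2.4, 1.0, 5.3]
grip_width: 21.5
```

Contact at exactly the expected height. Releasing and rising.

Emit:
{"op": "apply_moves", "data": {"deltas": [[2.4, [0, 0, 0], 0], [3, [0, 0, 0], 0], [3.8, [0, 0, 0], 0], [4.8, [0, 0, 0], 0], [5, [0, 0, 0], 0]], "squeeze": 20}}

```text
clock: 15.97
eef_pos: [544.1, 31.7, 94.6]
orientation: [0.656, 0.755, -0.0, 0.0]
wrist_force: [0.7, 0.5, 1.1]
grip_width: 50.0
```

Emit:
{"op": "apply_moves", "data": {"deltas": [[5, [0, 0, 0], 0], [5, [0, 0, -0.5], 0], [5, [0, 0, -1.5], 0], [5, [0, 0, -3], 0], [5, [0, 0, -5], 0]]}}

```text
clock: 16.38
eef_pos: [543.2, 31.8, 145.0]
orientation: [0.656, 0.755, -0.001, -0.001]
wrist_force: [1.0, -0.4, -1.0]
grip_width: 49.8
```

Emit:
{"op": "apply_moves", "data": {"deltas": [[5, [0, 0, -3], 0], [5, [0, 0, -6], 0], [5, [0, 0, -9], 0], [5, [0, 0, -10], 0], [5, [0, 0, -10], 0]]}}

```text
clock: 16.8
eef_pos: [546.0, 31.6, 249.1]
orientation: [0.656, 0.755, 0.002, 0.003]
wrist_force: [0.2, 0.7, 0.3]
grip_width: 50.0
```

Emit:
{"op": "apply_moves", "data": {"deltas": [[5, [0, 0, 0], 0], [5, [0, 0, 0], 0], [5, [0, 0, 0], 0], [5, [0, 0, 0], 0], [5, [0, 0, 0], 0]]}}

```text
clock: 17.22
eef_pos: [543.4, 31.8, 243.5]
orientation: [0.656, 0.755, -0.001, -0.001]
wrist_force: [0.6, 1.0, 0.1]
grip_width: 50.1
```

```bash
python3 - <<'E'
from h import *
import pickle
s=get_state(); f=save('wrist','w9.png'); pickle.dump(s,open('s9.pkl','wb'))
cv2.imwrite('pics/w9x.png',cv2.resize(f[:,:,::-1],(800,600),interpolation=3))
print(s['clock'],s['eef_pos'],s['orientation'],s['wrist_force'],s['grip_width'])
E
```

```text
17.2167 [543.43687428  31.80222525 243.51469412] [ 6.55536538e-01  7.55162582e-01 -7.06487370e-04 -9.06985954e-04] [0.59608224 0.9594766  0.12828785] 50.12402109959119
```

The picture limit is used up, so I'll check the placing numerically from this frame.

```bash
python3 - <<'E'
from h import *
import pickle
s=pickle.load(open('s9.pkl','rb')); f=cv2.imread('pics/w9.png').astype(int)
p,fl=cam('wrist'); M=np.array(p['mount']); T=R.from_quat(s['orientation']).as_matrix()
a=np.radians(8.1); C=np.array([[np.cos(a),-np.sin(a),0],[np.sin(a),np.cos(a),0],[0,0,1]])
def proj(c):
    w=C@np.array(c,float)+[578.8,37.2,0]; t=T.T@(w-s['eef_pos']); q=M[:3,:3].T@(t-M[:3,3]); return q[:2]/q[2]*fl+[p['cx'],p['cy']]
def prof(n,pts):
    u=[proj(c) for c in pts]; v=[f[int(round(y)),int(round(x)),::-1] for x,y in u]
    print(n,*[f'{int(q[0])}:{tuple(map(int,c))}' for q,c in zip(pts,v)],sep=' ')
prof('bar z60 y65 vs x',[(x,70,60) for x in range(-60,-8,3)])
prof('bar y vs, x=-35',[(y,0,0) for y in []])
for y0 in (range(60,92,3),range(-92,-60,3)):
    print('bar ends',[(y,tuple(map(int,f[tuple(np.round(proj((-35,y,60))[::-1]).astype(int))][::-1]))) for y in y0])
prof('grip top z110 x',[(x,0,110) for x in range(-56,-10,3)])
print('grip y',[(y,tuple(map(int,f[tuple(np.round(proj((-35,y,110))[::-1]).astype(int))][::-1]))) for y in range(-36,40,4)])
prof('pipe x y=90',[(x,90,45) for x in range(-24,25,3)])
E
```

```text
bar z60 y65 vs x -60:(123, 86, 54) -57:(120, 80, 50) -54:(120, 84, 57) -51:(129, 96, 66) -48:(169, 135, 93) -45:(167, 134, 92) -42:(180, 145, 101) -39:(180, 146, 99) -36:(177, 140, 98) -33:(170, 136, 94) -30:(173, 140, 96) -27:(172, 138, 94) -24:(170, 136, 94) -21:(115, 89, 62) -18:(105, 76, 54) -15:(112, 105, 100) -12:(135, 125, 120) -9:(141, 132, 128)
bar y vs, x=-35
bar ends [(60, (175, 142, 98)), (63, (176, 144, 100)), (66, (177, 143, 100)), (69, (176, 140, 98)), (72, (177, 142, 99)), (75, (124, 99, 70)), (78, (118, 79, 51)), (81, (119, 80, 50)), (84, (102, 81, 63)), (87, (102, 95, 80)), (90, (100, 95, 80))]
bar ends [(-92, (165, 153, 134)), (-89, (168, 156, 135)), (-86, (164, 155, 132)), (-83, (165, 154, 133)), (-80, (166, 155, 135)), (-77, (167, 156, 134)), (-74, (194, 168, 132)), (-71, (235, 226, 157)), (-68, (235, 225, 157)), (-65, (235, 226, 158)), (-62, (235, 225, 157))]
grip top z110 x -56:(193, 130, 83) -53:(204, 139, 87) -50:(211, 142, 91) -47:(227, 189, 130) -44:(233, 201, 136) -41:(232, 193, 135) -38:(233, 194, 134) -35:(234, 211, 143) -32:(234, 221, 151) -29:(232, 219
[... 182 characters left out ...]
-28, (235, 226, 157)), (-24, (226, 202, 141)), (-20, (235, 224, 157)), (-16, (236, 228, 161)), (-12, (234, 217, 148)), (-8, (233, 203, 140)), (-4, (232, 193, 134)), (0, (234, 211, 143)), (4, (175, 142, 97)), (8, (172, 138, 95)), (12, (169, 136, 95)), (16, (174, 142, 98)), (20, (158, 127, 87)), (24, (178, 143, 100)), (28, (111, 90, 62)), (32, (109, 90, 65)), (36, (178, 143, 101))]
pipe x y=90 -24:(100, 92, 80) -21:(100, 95, 81) -18:(99, 94, 80) -15:(99, 92, 89) -12:(122, 114, 110) -9:(137, 130, 124) -6:(143, 135, 130) -3:(152, 142, 135) 0:(163, 152, 146) 3:(164, 155, 150) 6:(163, 152, 148) 9:(157, 148, 143) 12:(136, 128, 123) 15:(105, 98, 90) 18:(102, 95, 82) 21:(101, 93, 81) 24:(103, 97, 82)
```

```bash
python3 -c "
from plant import *
print(hand_in())"
```

```text
the job is handed in; nothing more can be done
None
```

I laid the longer pipe in the V and let it go, then set the longer chock on the ledges between the pipe and the horns. I handed the job in at about 17 s of the 54 s allowed. The hand-in reports no verdict.

- **Pipe:** it was lowered slowly until the wrist force showed contact, at about the expected seat height. A picture after release showed it lying parallel in the V and centred. In the last frame, taken after the chock was placed, its axis is still within about 1 mm of the V's line.
- **Chock:** it touched down at 95.4 mm, exactly the height worked out for the ledges. The last frame puts its middle at x ≈ −36 mm and y ≈ 0. Its base and grip top line up, so it stands upright and parallel.
- **Gripper:** it was open about 150 mm above the placed chock and touching nothing at hand-in.

The viewer's limit of 12 pictures was used up before the last frame, so I checked that one only by sampling pixels along predicted edges. I saw no failed or conflicting checks. Measured tool positions varied by 1–3 mm while the arm settled.

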